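Centre the cactus pot on its marble plinth

TASK

The little potted cactus has been left well off the middle of its small marble plinth and could fall. Bring it to the middle of the plinth top, standing upright, using only light taps or nudges of the fingers; it is tippy, so touch it low. Do not hit it hard, topple it, put the fingers around it or lift it, and leave the plinth and everything else on the counter where they are.

Things in the scene. Friction and masses are not known exactly. Their poses are not given: they have to be found in the camera images.
- pot: terracotta pot with a small ribbed ball cactus, one rigid piece, about 0.22 kg, tippy: flat foot 34 mm across, belly widest (62 mm) 26 mm above the foot, rim 53 mm across at 50 mm, cactus top at 78 mm. Stands loose on the plinth, 25 to 31 mm off the middle, in any direction. Pushed low it slides; struck high or hard it can topple. Origin: centre of the foot's underside; z up its axis
- plinth: small plain round marble plinth, 84 mm in diameter, 50 mm high, 0.75 kg, loose on the counter. Origin: centre of its underside, on the counter; z up (its yaw cannot be seen and means nothing)
- plinth_top (a point): the middle of the plinth's flat round top, 50 mm above the counter: the pot's origin belongs here
- peg_a: wooden clothes peg lying on the counter near the plinth, 72 x 13 x 10 mm, long axis x, origin centre of its underside
- peg_b: second wooden clothes peg like it, also near the plinth
- brush: wooden laundry brush lying bristles down near the plinth, 125 x 42 mm, 30 mm high, long axis x, origin centre of its underside
- peg_jar: clear jar of clothes pegs with a wooden lid, 81 mm in diameter, 142 mm high, at the left, origin centre of its underside
- pump_tan: tan pump bottle, 66 mm in diameter, 156 mm high with its spout, at the left, origin centre of its underside
- pump_white: white pump bottle of the same shape, at the right, origin centre of its underside
- scoop: white plastic measuring scoop standing at the right, cup 68 mm across, 55 mm high, flat handle 65 mm long along its -x, origin centre of the cup's underside
- soap_dish: round white soap dish with a bar of soap, 104 mm in diameter, 37 mm high, far right, origin centre of its underside
Mind the look-alikes: they are no part of the job. Leave any black or pink look-alike of the pot alone. Leave any pink look-alike of the plinth alone.

How it is judged:
At the end, for the whole second after the job is handed in: The pot stands upright (within 0.06 rad) and at rest on the plinth's top, its foot's centre within 6 mm of the middle; the plinth is within 15 mm of where it stood (horizontal distance between pot and plinth_top below 0.006 m and z of pot in the frame of plinth_top between -0.003 and 0.003 m and angle between pot's own z axis and vertical below 0.06 rad and linear speed of pot below 0.01 m/s and distance of plinth from where it was at the start of the episode below 0.015 m); the robot touches nothing.
It fails at once if the pot is tipped more than 0.35 rad or comes off the plinth (angle between pot's own z axis and vertical above 0.35 rad or z of pot in the frame of plinth_top below -0.01 m).
It fails at once if the pot is lifted more than 12 mm off the plinth top (z of pot in the frame of plinth_top above 0.012 m).
It fails at once if the pot is struck or pressed with more than 15 N (contact force between the fingers and pot above 15 N).
It fails at once if the fingers are put around the pot or cactus as for a grasp (the tool point within 20 mm of the pot's axis and lower than 85 mm above its foot) (horizontal distance between the grasp point and pot below 0.02 m and z of the grasp point in the frame of pot below 0.085 m).
It fails at once if the plinth or something else on the counter is moved more than 15 mm (distance of any of plinth, peg_a, peg_b, brush, peg_jar, pump_tan, pump_white, scoop, soap_dish from where it was at the start of the episode above 0.015 m).
It also fails if it takes over 38 s, if anything falls off the work surface, if the arm or the gripper's body presses on something with over 40 N, if the wrist force passes 120 N, or if a joint passes its speed limit or range.

ROBOT

A 6-joint arm with a two-finger parallel gripper is mounted at the origin on the work surface. World frame = base frame: x ahead of the robot, y to its left, z up, the work surface at z = 0. Lengths are in m, angles in rad, forces in N, time in s.
With the tool pointing down it reaches from about 0.25 to 0.775 m from the base axis. Payload 4 kg.
Tool frame: the origin (TCP) lies between the finger pads, 19 mm behind the fingertips; this is the grasp point; z points along the fingers, y is the line along which they close (so a half turn about z gives the same grasp; the last joint's range is limited). The gripper opens to 94 mm and grips with 3 to 60 N. Pads are 16 mm wide; open, the fingers measure 119 mm over their backs; the gripper's body (75 mm by 177 mm) begins 78 mm behind the grasp point.
Start: joints at [-1.447, 0.087, 1.371, -0, 1.684, -0.103], TCP at [0.124, -0.536, 0.224] pointing down, gripper open.
Joint ranges: [-3.1, 3.1], [-0.76, 2.03], [0.27, 2.55], [-1.08, 4.22], [0.17, 2.65], [-2.57, 2.57]. Speed limits (rad/s): [2.79, 2.79, 3.14, 3.14, 3.14, 3.14].

INTERFACE

Orientations are given as a unit quaternion [x, y, z, w].
In Python, from plant import state, capture, get_calibration, close_job, search_frame gives the robot as it stands. The module is installed in compiled form; this text tells all that it offers.
- The arm moves only by the tool move_arm, never from a script. Its argument "plan" is a list of rows, each a list of 2 entries, a list of its own where there are three numbers: the shift along the tool's x, y, z in mm, then the turn, a rotation vector about the tool's x, y, z in degrees. A call has 1 to 10 rows; each row shifts and turns the commanded pose from where the row before left it, along the tool's axes as they then stand; what a row does not reach is not made up. A row lasts 1/12 s, in which the tool goes at most 41.7 mm and 7.16 degrees, less where a joint would pass 70% of its speed; a pose out of reach is approached as far as the arm can. A call with a gripper value outside its range is refused whole. "grip" is the opening, from 0 (shut) to 1 (fully open), set as the call begins (left out, the last holds). The fingers move at their own pace and stop on an object; "squeeze" is the grip in N (left out, the last holds). Time passes only in rows, so rows that do not move let the fingers close. It gives the time, the measured TCP pose, the force, the opening and the grip force at its end, in the units of the state.
- state(): the state, without advancing time (a new reading comes with each control period).
- capture(name): name is "side" or "top" or "wrist"; returns the picture (384x512x3 uint8, blue, green, red); there is no depth.
- get_calibration(name): a dict with "mtx" (3x3 intrinsics, pixels), "eye" and "rotation" of the camera in the world; the wrist camera has in their place "tool_from_camera" (4x4, takes a point from camera to tool coordinates, whose origin is the TCP and whose axes are the flange's). Camera axes: x right, y up, looking along -z (the intrinsics and any distortion apply to the point x, -y, -z); pixel columns grow to the right and rows downward; lengths in m; the calibration is good to about 2 mm. A picture is of the moment at which its call begins: read the wrist's pose just before it. get_calibration takes no time and is no camera call.
- close_job(): hands the job in; it is judged then, once.
Trained networks look in the newest picture that a camera, given by its name, has taken for a name from the list of things; names that differ only in an ending like _2 or _b are one class to them, and where a whole thing is asked for, a point or a joint stands for the part that bears it (a point fixed in the world has none). Each returns a list of dicts, best first, with "confidence" (0 to 1); they miss things now and then, are a little off and sometimes report something else, mostly with a low value. They report only what shows in the picture. A call takes as long as a camera call. They do not tell look-alikes from the thing itself.
- search_frame(camera, label): "location" ([x, y, z] in m, in world coordinates, good to about 4 mm: the middle of the surface that is visible of it).
The state is a dict: "clock": time; "joint_pos": joint angles; "joint_vel": joint speeds; "joint_efforts": joint torques, N m; "ee_pos": TCP position; "tcp_rot": TCP orientation; "force": force on the tool from outside, world axes, zero at the start; "moment": the same for the moment, N m; "gripper_width": finger opening in m; "grip_force": force on a finger pad.
Only numpy, scipy, OpenCV 4.12 (cv2) and the standard library are available. Lean on these libraries where they do the work, as an engineer would, in place of code of your own. Each camera call takes 0.05 s, during which the arm holds its last target. There are 200 camera calls.

## Working session

There is one attempt and no reset: what is moved stays moved. The work goes in short steps, Python scripts to look and compute and a tool call to move; the robot and the scene stay as the last step left them, time stands still between calls to the robot, and variables do not carry over. Pictures are saved under pics/ and viewed, at most 10 in all, crops included, and the job is handed in when it is done.

Besides the shell and the picture viewer there is one more tool, called in YAML: its name, and indented under it one key for each argument. move_arm: Moves the arm, as the interface text tells. Its arguments: {"type":"object","properties":{"plan":{"type":"array"},"grip":{"type":"number"},"squeeze":{"type":"number"}},"required":["plan"]}

```bash
mkdir -p pics
cat > h.py <<'E'
import numpy as np, cv2
from plant import *
def pix(cam,P):
    c=get_calibration(cam); p=np.array(c['rotation']).T@(np.array(P)-np.array(c['eye'])); p=np.array([p[0],-p[1],-p[2]])
    q=np.array(c['mtx'])@p; return q[:2]/q[2]
def ray(cam,uv,z):
    c=get_calibration(cam); d=np.linalg.inv(np.array(c['mtx']))@np.array([uv[0],uv[1],1]); d=np.array(c['rotation'])@np.array([d[0],-d[1],-d[2]])
    e=np.array(c['eye']); return e+d*(z-e[2])/d[2]
E
python3 - <<'E'
from h import *
a=capture('side');b=capture('top')
cv2.imwrite('pics/s0.png',a);cv2.imwrite('pics/t0.png',b)
for c in('side','top'):
    k=get_calibration(c);print(c,{i:np.round(v,3).tolist() if not isinstance(v,str) else v for i,v in k.items()})
    for l in('pot','plinth','peg_a','brush'):
        print(l,[(np.round(d['location'],3).tolist(),round(d['confidence'],2),pix(c,d['location']).round().tolist()) for d in search_frame(c,l)])
print(state())
E
```

```text
side {'mtx': [[389.765, 0.0, 254.023], [0.0, 389.765, 193.776], [0.0, 0.0, 1.0]], 'eye': [0.412, -0.709, 0.833], 'rotation': [0.375, -0.025, -0.08, 0.923]}Traceback (most recent call last):
  File "<stdin>", line 7, in <module>
  File "h.py", line 4, in pix
    c=get_calibration(cam); p=np.array(c['rotation']).T@(np.array(P)-np.array(c['eye'])); p=np.array([p[0],-p[1],-p[2]])
                              ~~~~~~~~~~~~~~~~~~~~~~~~~^^~~~~~~~~~~~~~~~~~~~~~~~~~~~~~~~
ValueError: matmul: Input operand 1 has a mismatch in its core dimension 0, with gufunc signature (n?,k),(k,m?)->(n?,m?) (size 3 is different from 4)
```

Rotation is a quaternion.

```bash
sed -i "s/np.array(c\['rotation'\])/R.from_quat(c['rotation']).as_matrix()/; 1a from scipy.spatial.transform import Rotation as R" h.py
python3 - <<'E'
from h import *
for c in('side','top'):
    a=capture(c);cv2.imwrite(f'pics/{c}0.png',a)
    k=get_calibration(c);print(c,{i:np.round(v,3).tolist() for i,v in k.items()})
    for l in('pot','plinth','peg_a','brush'):
        print(l,[(np.round(d['location'],3).tolist(),round(d['confidence'],2),pix(c,d['location']).round().tolist()) for d in search_frame(c,l)])
print(state(), get_calibration('wrist'))
E
```

```text
side {'mtx': [[389.765, 0.0, 254.023], [0.0, 389.765, 193.776], [0.0, 0.0, 1.0]], 'eye': [0.412, -0.709, 0.833], 'rotation': [0.375, -0.025, -0.08, 0.923]}
pot [([0.463, -0.037, 0.054], 0.92, [235.0, 217.0]), ([0.545, 0.056, 0.1], 0.78, [259.0, 177.0]), ([0.697, 0.091, 0.053], 0.66, [308.0, 174.0])]
plinth [([0.553, 0.065, 0.032], 0.6, [261.0, 191.0]), ([0.538, 0.234, 0.049], 0.6, [247.0, 150.0])]
peg_a [([0.666, 0.019, 0.008], 0.54, [303.0, 203.0])]
brush [([0.432, 0.099, 0.029], 0.83, [218.0, 189.0])]
top {'mtx': [[470.695, 0.0, 257.707], [0.0, 470.695, 184.839], [0.0, 0.0, 1.0]], 'eye': [0.441, 0.047, 1.597], 'rotation': [-0.02, 0.026, 0.714, -0.7]}
pot [([0.466, -0.023, 0.062], 0.75, [275.0, 207.0]), ([0.545, 0.073, 0.114], 0.59, [245.0, 182.0]), ([0.694, 0.109, 0.063], 0.5, [233.0, 138.0])]
plinth [([0.54, 0.255, 0.049], 0.88, [190.0, 186.0]), ([0.553, 0.113, 0.049], 0.65, [233.0, 182.0]), ([0.547, 0.071, 0.11], 0.29, [246.0, 182.0])]
peg_a [([0.637, 0.188, 0.01], 0.53, [211.0, 158.0]), ([0.664, 0.02, 0.011], 0.44, [261.0, 149.0])]
brush [([0.433, 0.109, 0.026], 0.74, [235.0, 21
[... 530 characters left out ...]
e-05]), 'force': array([0.13633593, 0.10598659, 0.54692152]), 'moment': array([-0.00918969, -0.00512357,  0.01889939]), 'grip_force': 0.0, 'gripper_width': 0.0938481791586954} {'mtx': array([[309.65503575,   0.        , 257.25546318],
       [  0.        , 309.65503575, 193.11012461],
       [  0.        ,   0.        ,   1.        ]]), 'tool_from_camera': array([[-6.90577608e-04,  9.71721174e-01,  2.36130225e-01,
         6.90046137e-02],
       [ 9.99999723e-01,  6.05342411e-04,  4.33461568e-04,
        -2.89741324e-04],
       [ 2.78264144e-04,  2.36130459e-01, -9.71721323e-01,
        -1.61040630e-01],
       [ 0.00000000e+00,  0.00000000e+00,  0.00000000e+00,
         1.00000000e+00]])}
```

View pics/side0.png

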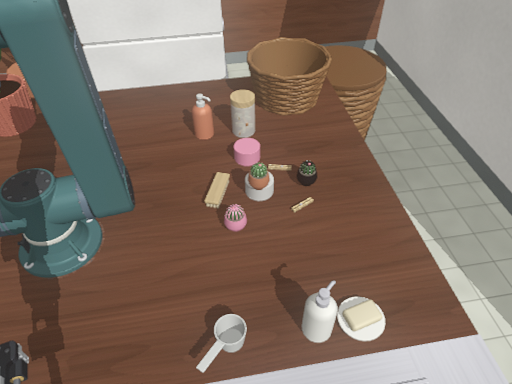

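View pics/top0.png

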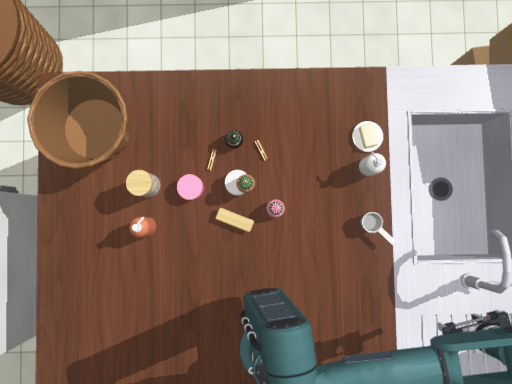

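Candidates in view:
- **Pot:** the terracotta one on the white plinth is at top (245,182) and side (259,177). The pink pot is at top (275,207), and the black one at top (233,138). I choose the terracotta one.
- **Plinth:** the white one is at top (237,183). The pink one is at (190,187).

Next I move the wrist camera above it for a close look.

move_arm:
  plan:
    - [[30,-25,0],[0,0,0]]
    - [[30,-25,0],[0,0,0]]
    - [[30,-25,0],[0,0,0]]
    - [[30,-25,0],[0,0,0]]
    - [[30,-25,0],[0,0,0]]
    - [[30,-25,0],[0,0,0]]
    - [[30,-25,0],[0,0,0]]
    - [[30,-25,0],[0,0,0]]
    - [[30,-25,0],[0,0,0]]
    - [[30,-25,0],[0,0,0]]
  grip: 0

```text
clock: 1.48
ee_pos: [0.3605, -0.2232, 0.2247]
tcp_rot: [0.994, 0.113, 0.0, 0.0]
force: [0.6, -0.9, -0.3]
gripper_width: 0.0304
grip_force: 0.0
```

move_arm:
  plan:
    - [[30,-25,0],[0,0,0]]
    - [[30,-25,0],[0,0,0]]
    - [[30,-25,0],[0,0,0]]
    - [[30,-25,0],[0,0,0]]
    - [[30,-25,0],[0,0,0]]
    - [[30,-25,0],[0,0,0]]
    - [[30,-25,0],[0,0,0]]
    - [[30,-25,0],[0,0,0]]

```text
clock: 2.15
ee_pos: [0.5495, 0.0259, 0.2244]
tcp_rot: [0.994, 0.113, 0.0, 0.0]
force: [1.0, -1.1, 1.0]
gripper_width: 0.0006
grip_force: 0.0
```

move_arm:
  plan:
    - [[0,0,0],[0,0,-7]]
    - [[0,0,0],[0,0,-7]]
    - [[0,0,0],[0,0,-7]]
    - [[0,0,0],[0,0,-7]]
    - [[0,0,0],[0,0,-7]]
    - [[0,0,0],[0,0,-7]]
    - [[0,0,0],[0,0,-7]]
    - [[0,0,0],[0,0,-7]]
    - [[0,0,0],[0,0,-7]]
    - [[0,0,0],[0,0,-7]]

```text
clock: 2.98
ee_pos: [0.5487, 0.024, 0.2243]
tcp_rot: [0.747, 0.665, 0.0, 0.0]
force: [-0.2, -1.0, -0.1]
gripper_width: 0.0005
grip_force: 0.0
```

move_arm:
  plan:
    - [[0,0,0],[0,0,-7]]
    - [[0,0,0],[0,0,0]]
    - [[0,0,0],[0,0,0]]

```text
clock: 3.23
ee_pos: [0.5487, 0.024, 0.2243]
tcp_rot: [0.708, 0.706, 0.0, 0.0]
force: [0.9, -0.3, -0.0]
gripper_width: 0.0004
grip_force: 0.0
```

```bash
cat >> h.py <<'E'
def cal(cam,s=None):
    c=get_calibration(cam)
    if cam!='wrist': return np.array(c['mtx']),R.from_quat(c['rotation']).as_matrix(),np.array(c['eye'])
    s=s or state(); T=np.array(c['tool_from_camera']); A=R.from_quat(s['tcp_rot']).as_matrix()
    return np.array(c['mtx']),A@T[:3,:3],A@T[:3,3]+s['ee_pos']
def pixm(C,P):
    K,A,e=C; p=(np.atleast_2d(P)-e)@A; q=(p*[1,-1,-1])@K.T; return q[:,:2]/q[:,2:]
def raym(C,uv,z):
    K,A,e=C; d=A@(np.array([1,-1,-1])*(np.linalg.inv(K)@[uv[0],uv[1],1])); return e+d*(z-e[2])/d[2]
def circ(c,r,z):
    t=np.linspace(0,2*np.pi,120,endpoint=False); return np.c_[c[0]+r*np.cos(t),c[1]+r*np.sin(t),0*t+z]
E
python3 - <<'E'
from h import *
s=state(); a=capture('wrist'); cv2.imwrite('pics/w0.png',a); np.save('w0.npy',{'s':s},allow_pickle=True)
C=cal('wrist',s); print(s['clock'],s['ee_pos'],s['tcp_rot'],s['gripper_width'])
for l in('pot','plinth'):
    print(l,[(np.round(d['location'],3).tolist(),round(d['confidence'],2),pixm(C,d['location'])[0].round().tolist()) for d in search_frame('wrist',l)])
E
```

```text
3.2333 [0.54867243 0.02398315 0.22428864] [7.08231497e-01 7.05980271e-01 7.23255390e-06 6.31913824e-05] 0.00035891554548329456
pot [([0.545, 0.074, 0.12], 0.75, [252.0, 141.0]), ([0.473, -0.015, 0.065], 0.71, [187.0, 220.0]), ([0.686, 0.109, 0.069], 0.68, [396.0, 100.0])]
plinth [([0.558, 0.118, 0.049], 0.58, [265.0, 92.0]), ([0.54, 0.218, 0.001], 0.57, [249.0, 2.0])]
```

View pics/w0.png

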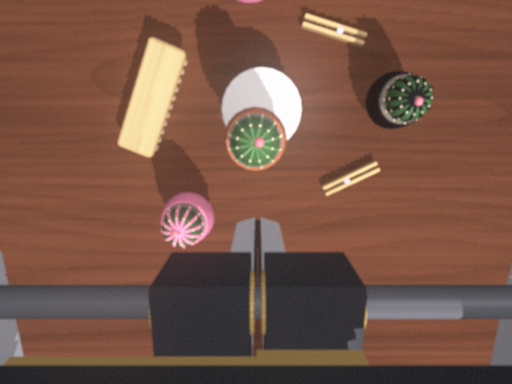

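The close view shows the white plinth top centred near (262,107), with the terracotta pot hanging towards its lower edge at (256,140). The pink pot is at (187,220) and the black one at (405,97). Next I fit both silhouettes.

```bash
cat >> h.py <<'E'
from scipy.optimize import minimize
def look(name=None):
    """fit pot belly/rim outline and plinth top disc in the wrist picture -> pot xy, plinth xy"""
    s=state(); a=capture('wrist'); C=cal('wrist',s)
    if name: cv2.imwrite(name,a)
    S=4; b=cv2.resize(a,None,fx=S,fy=S,interpolation=cv2.INTER_LINEAR)
    c0=pixm(C,[0.555,0.105,0.05])[0]*S
    win=np.zeros(b.shape[:2],np.uint8); cv2.circle(win,tuple(int(v) for v in c0),75*S,1,-1)
    h,sa,v=cv2.split(cv2.cvtColor(b,cv2.COLOR_BGR2HSV))
    white=((sa<60)&(v>150)&(win>0)).astype(np.uint8)
    n,l,st,_=cv2.connectedComponentsWithStats(white); white=(l==1+np.argmax(st[1:,4])).astype(np.uint8)
    bb=b.astype(int)
    pot=((((h<14)&(sa>90)&(v>125))|((h>35)&(h<85)&(sa>70)))&(win>0)).astype(np.uint8)
    pot=cv2.morphologyEx(pot,cv2.MORPH_OPEN,np.ones((9,9)))
    n,l,st,_=cv2.connectedComponentsWithStats(pot); pot=(l==1+np.argmax(st[1:,4])).astype(np.uint8)
    hull=cv2.convexHull(cv2.findContours(pot,0,1)[0][0]); pm=np.zeros_like(pot); cv2.fillConvexPoly(pm,hull,1)
    def fill(P): 
        m=np.zeros_like(pot); q=cv2.convexHull(((pixm(C,P)+.5)*S-.5).astype(np.float32)); cv2.fillConvexPoly(m,np.round(q*16).astype(np.int32),1,shift=4); return m
    rp=lambda x: fill(np.r_[circ(x,.031,.076),circ(x,.0265,.1)])
    rl=lambda x: fill(circ(x,.042,.05))&(1-pm)
    iou=lambda m,k:(m&k).sum()/max(1,(m|k).sum())
    def fit(f,k,x0): 
        r=minimize(lambda x:-iou(f(x),k),x0,method='Nelder-Mead',options=dict(initial_simplex=np.array(x0)+[[0,0],[.01,0],[0,.01]],xatol=1e-4,fatol=1e-5)); return r.x,-r.fun
    M=cv2.moments(pm,True); p0=raym(C,np.array([M['m10'],M['m01']])/M['m00']/S,.08)[:2]
    p,ip=fit(rp,pm,p0); 
    M=cv2.moments(white|pm,True); q0=raym(C,np.array([M['m10'],M['m01']])/M['m00']/S,.05)[:2]
    q,iq=fit(rl,white,q0)
    o=b.copy()
    for m,col in((rp(p),(255,0,0)),(rl(q),(0,0,255))): cv2.drawContours(o,cv2.findContours(m,0,1)[0],-1,col,1)
    x,y=(int(v) for v in c0); crop=o[max(0,y-280):y+320,max(0,x-300):x+300]
    if name: cv2.imwrite(name.replace('.png','c.png'),crop)
    A=R.from_quat(s['tcp_rot']).as_matrix(); d=q-p
    print('t',s['clock'],'pot',p.round(4),'iou',round(ip,3),'plinth',q.round(4),round(iq,3),'need mm',(d*1e3).round(1),round(np.hypot(*d)*1e3,1))
    print('tcp',s['ee_pos'].round(4),'yaw',np.degrees(np.arctan2(A[1,0],A[0,0])).round(1),'tool->pot mm',((np.r_[p,0]-s['ee_pos'])@A*1e3).round(1),'force',s['force'].round(1))
    return p,q
E
python3 -c "
from h import *
look('pics/w1.png')"
```

```text
t 3.3833 pot [0.5612 0.1372] iou 0.22 plinth [0.5558 0.1034] 0.0 need mm [ -5.4 -33.8] 34.2
tcp [0.5487 0.0239 0.2243] yaw 89.9 tool->pot mm [113.3  12.3 224.3] force [ 0.1 -0.1  0.8]
```

View pics/w1c.png

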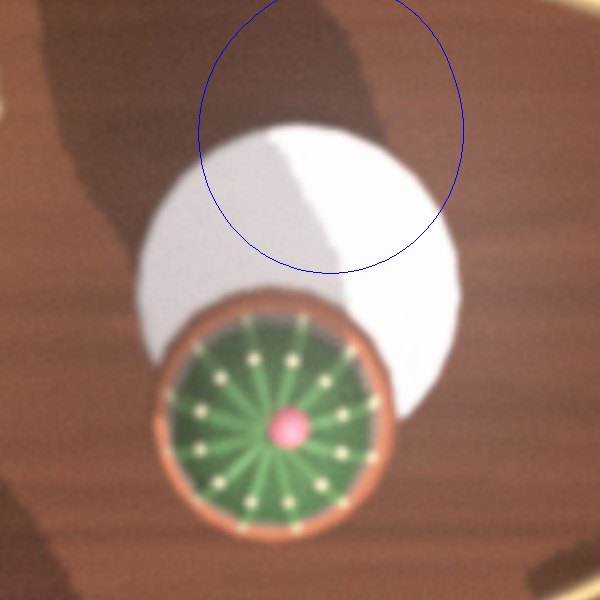

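```bash
python3 - <<'E'
s=open('h.py').read()
i=s.index("    white=(("); j=s.index("    o=b.copy()")
s=s[:i]+'''    white=((sa<60)&(v>110)&(win>0)).astype(np.uint8)
    n,l,st,_=cv2.connectedComponentsWithStats(white); white=(l==1+np.argmax(st[1:,4])).astype(np.uint8)
    g=cv2.morphologyEx(((h>38)&(h<85)&(sa>60)&(win>0)).astype(np.uint8),cv2.MORPH_CLOSE,np.ones((25,25)))
    n,l,st,_=cv2.connectedComponentsWithStats(g); g=(l==1+np.argmax(st[1:,4])).astype(np.uint8)
    (gx,gy),_=cv2.minEnclosingCircle(max(cv2.findContours(g,0,1)[0],key=cv2.contourArea))
    f=cv2.GaussianBlur(b,(0,0),3).astype(np.float32)
    G=np.sqrt((cv2.Sobel(f,cv2.CV_32F,1,0)**2+cv2.Sobel(f,cv2.CV_32F,0,1)**2).sum(2)); G=np.minimum(G,np.percentile(G,99)); 
    def hullpts(P): return cv2.convexHull(((pixm(C,P)+.5)*S-.5).astype(np.float32))
    def fill(P):
        m=np.zeros_like(white); cv2.fillConvexPoly(m,np.round(hullpts(P)*16).astype(np.int32),1,shift=4); return m
    def along(P):
        q=hullpts(P)[:,0]; return cv2.remap(G,q[:,:1].copy(),q[:,1:].copy(),1).mean()
    ring=lambda x: np.r_[circ(x,.031,.076),circ(x,.0265,.1)]
    rp=lambda x: fill(ring(x))
    iou=lambda m,k:(m&k).sum()/max(1,(m|k).sum())
    def fit(f,x0):
        r=minimize(lambda x:-f(x),x0,method='Nelder-Mead',options=dict(initial_simplex=np.array(x0)+[[-.002,-.002],[.004,0],[0,.004]],xatol=1e-4,fatol=1e-5)); return r.x,-r.fun
    p0=raym(C,np.array([gx,gy])/S,.105)[:2]
    p,ip=fit(lambda x:along(ring(x)),p0); pm=rp(p)
    rl=lambda x: fill(circ(x,.042,.05))&(1-pm)
    M=cv2.moments(cv2.convexHull(np.argwhere(white|pm)[:,::-1].astype(np.int32))); q0=raym(C,np.array([M['m10'],M['m01']])/M['m00']/S,.05)[:2]
    q,iq=fit(lambda x:iou(rl(x),white&(1-pm)),q0)
    print('green start',p0.round(4))
'''+s[j:]
open('h.py','w').write(s)
E
python3 -c "
from h import *
look('pics/w2.png')"
```

```text
green start [0.5474 0.0716]
t 3.4333 pot [0.5508 0.0754] iou 46.481 plinth [0.5538 0.1024] 0.977 need mm [ 3.  26.9] 27.1
tcp [0.5487 0.024  0.2243] yaw 89.9 tool->pot mm [ 51.5   2.1 224.3] force [ 0.2  0.4 -0.1]
```

View pics/w2c.png

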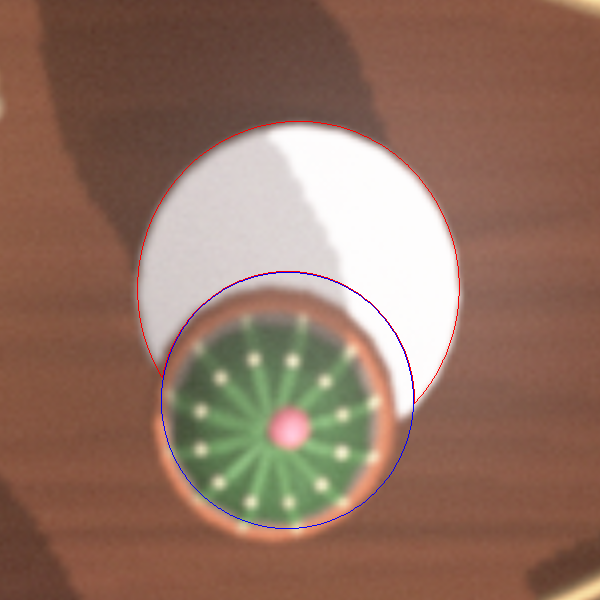

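```bash
sed -i "s/    p,ip=fit(lambda x:along(ring(x)),p0); pm=rp(p)/    p,ip=p0,0; pm=rp(p)/; s/(rp(p),(255,0,0))/(rp(p),(255,0,0)),(fill(circ(p,.0265,.1)),(255,255,0))/" h.py
python3 -c "
from h import *
look('pics/w3.png')"
```

```text
green start [0.5474 0.0715]
t 3.4833 pot [0.5474 0.0715] iou 0 plinth [0.5539 0.1024] 0.981 need mm [ 6.4 30.9] 31.6
tcp [0.5487 0.024  0.2243] yaw 89.9 tool->pot mm [ 47.5  -1.3 224.3] force [-0.3  0.3 -0.1]
```

View pics/w3c.png

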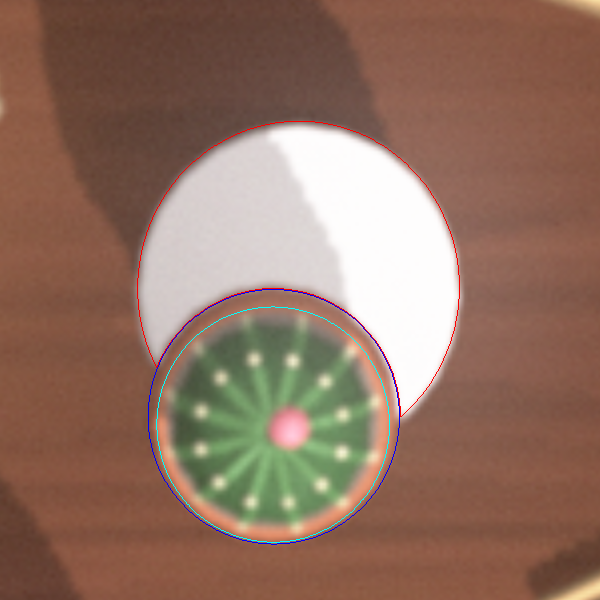

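The fit matches the picture. The pot must go about 31 mm, along yaw 78°. I'll turn the tool, set it behind the pot and lower it.

move_arm:
  plan:
    - [[0,0,0],[0,0,6]]
    - [[0,0,0],[0,0,6]]
    - [[-8,-11,0],[0,0,0]]
    - [[0,0,35],[0,0,0]]
    - [[0,0,35],[0,0,0]]
    - [[0,0,35],[0,0,0]]
    - [[0,0,25],[0,0,0]]
    - [[0,0,13],[0,0,0]]
    - [[0,0,0],[0,0,0]]
    - [[0,0,0],[0,0,0]]

```text
clock: 4.37
ee_pos: [0.5358, 0.0185, 0.0807]
tcp_rot: [0.777, 0.629, -0.001, -0.001]
force: [1.1, 0.5, 0.9]
gripper_width: 0.0006
grip_force: 0.0
```

```bash
sed -i "s/75\*S,1,-1/110*S,1,-1/" h.py
python3 -c "
from h import *
look('pics/w4.png')"
```

```text
green start [0.5474 0.0718]
t 4.3667 pot [0.5474 0.0718] iou 0 plinth [0.554  0.1015] 0.985 need mm [ 6.7 29.7] 30.5
tcp [0.5358 0.0185 0.0807] yaw 78.0 tool->pot mm [54.6  0.3 80.7] force [1.1 0.5 0.9]
```

View pics/w4c.png

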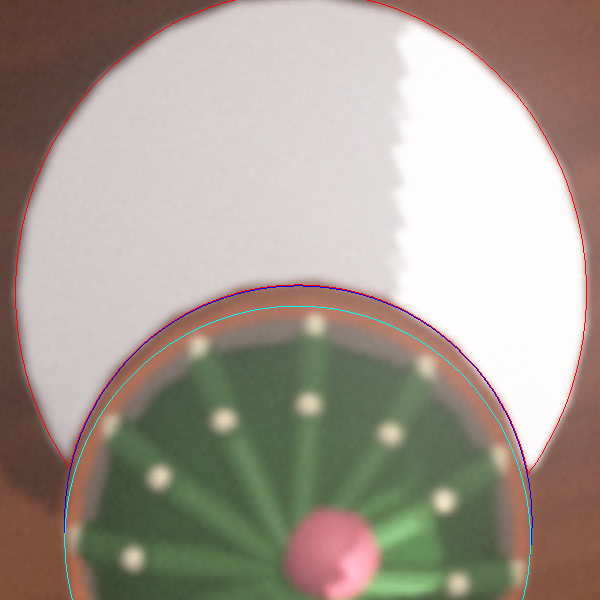

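move_arm:
  plan:
    - [[3,0,0],[0,0,0]]
    - [[3,0,0],[0,0,0]]
    - [[3,0,0],[0,0,0]]
    - [[2,0,0],[0,0,0]]
    - [[1,0,0],[0,0,0]]
    - [[1,0,0],[0,0,0]]
    - [[1,0,0],[0,0,0]]
    - [[1,0,0],[0,0,0]]
    - [[1,0,0],[0,0,0]]
    - [[1,0,0],[0,0,0]]

```text
clock: 5.25
ee_pos: [0.5397, 0.0346, 0.0813]
tcp_rot: [0.777, 0.629, -0.0, 0.0]
force: [-0.7, -2.4, 1.1]
gripper_width: 0.0004
grip_force: 1.1
```

move_arm:
  plan:
    - [[1,0,0],[0,0,0]]
    - [[1,0,0],[0,0,0]]
    - [[1,0,0],[0,0,0]]
    - [[0,0,0],[0,0,0]]

```text
clock: 5.58
ee_pos: [0.5404, 0.0381, 0.0813]
tcp_rot: [0.777, 0.629, 0.0, 0.0]
force: [-0.6, -0.8, 1.9]
gripper_width: 0.0007
grip_force: 1.0
```

```bash
python3 -c "
from h import *
look('pics/w5.png')"
```

```text
green start [0.5485 0.0765]
t 5.5833 pot [0.5485 0.0765] iou 0 plinth [0.5538 0.1014] 0.977 need mm [ 5.3 24.9] 25.5
tcp [0.5404 0.0381 0.0813] yaw 78.0 tool->pot mm [39.3 -0.1 81.3] force [-0.6 -0.8  1.9]
```

move_arm:
  plan:
    - [[1,0,0],[0,0,0]]
    - [[1.5,0,0],[0,0,0]]
    - [[1.5,0,0],[0,0,0]]
    - [[1.5,0,0],[0,0,0]]
    - [[1.5,0,0],[0,0,0]]
    - [[1.5,0,0],[0,0,0]]
    - [[1.5,0,0],[0,0,0]]
    - [[1,0,0],[0,0,0]]
    - [[1,0,0],[0,0,0]]
    - [[0,0,0],[0,0,0]]

```text
clock: 6.47
ee_pos: [0.543, 0.05, 0.0813]
tcp_rot: [0.777, 0.629, 0.0, -0.0]
force: [-0.8, -1.6, 1.9]
gripper_width: -0.0001
grip_force: 1.0
```

```bash
python3 -c "
from h import *
look('pics/w6.png')"
```

```text
green start [0.5519 0.088 ]
t 6.4667 pot [0.5519 0.088 ] iou 0 plinth [0.5538 0.1015] 0.964 need mm [ 1.9 13.5] 13.6
tcp [0.543  0.05   0.0813] yaw 78.0 tool->pot mm [39.1  0.8 81.3] force [-0.8 -1.6  1.9]
```

move_arm:
  plan:
    - [[1,0,0],[0,0,0]]
    - [[1.5,0,0],[0,0,0]]
    - [[1.5,0,0],[0,0,0]]
    - [[1.5,0,0],[0,0,0]]
    - [[1.5,0,0],[0,0,0]]
    - [[1.5,0,0],[0,0,0]]
    - [[1,0,0],[0,0,0]]
    - [[1,0,0],[0,0,0]]
    - [[1,0,0],[0,0,0]]
    - [[0,0,0],[0,0,0]]

```text
clock: 7.35
ee_pos: [0.5453, 0.0612, 0.0813]
tcp_rot: [0.777, 0.629, 0.0, -0.0]
force: [0.4, -1.8, 1.5]
gripper_width: 0.0003
grip_force: 1.0
```

```bash
python3 -c "
from h import *
look('pics/w7.png')"
```

```text
green start [0.5551 0.099 ]
t 7.35 pot [0.5551 0.099 ] iou 0 plinth [0.5537 0.1015] 0.941 need mm [-1.4  2.5] 2.9
tcp [0.5453 0.0612 0.0813] yaw 78.0 tool->pot mm [39.   1.7 81.3] force [ 0.4 -1.8  1.5]
```

View pics/w7c.png

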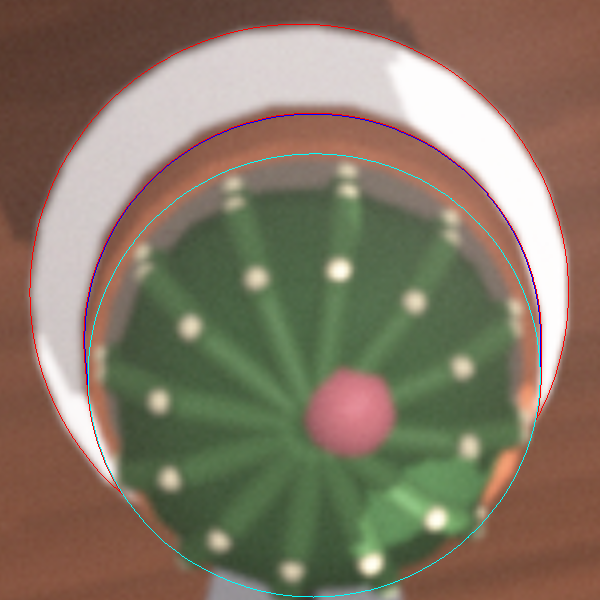

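The pot is about 2–3 mm from the middle. I'll give one last 1 mm nudge, back off and verify.

move_arm:
  plan:
    - [[0.5,0,0],[0,0,0]]
    - [[0.5,0,0],[0,0,0]]
    - [[0,0,0],[0,0,0]]
    - [[-3,0,0],[0,0,0]]
    - [[-10,0,0],[0,0,0]]
    - [[-20,0,0],[0,0,0]]
    - [[-10,0,-20],[0,0,0]]
    - [[0,0,-35],[0,0,0]]
    - [[0,0,-35],[0,0,0]]
    - [[0,0,-35],[0,0,0]]

```text
clock: 8.23
ee_pos: [0.5358, 0.0194, 0.207]
tcp_rot: [0.777, 0.629, -0.0, -0.001]
force: [1.5, -0.2, 0.6]
gripper_width: 0.0003
grip_force: 0.0
```

move_arm:
  plan:
    - [[20,0,-20],[0,0,0]]
    - [[20,0,0],[0,0,0]]
    - [[0,0,0],[0,0,0]]
    - [[0,0,0],[0,0,0]]
    - [[0,0,0],[0,0,0]]

```text
clock: 8.65
ee_pos: [0.5442, 0.0585, 0.225]
tcp_rot: [0.777, 0.629, -0.001, -0.001]
force: [-0.1, -0.2, -0.2]
gripper_width: 0.0004
grip_force: 0.0
```

```bash
python3 -c "
from h import *
look('pics/w8.png')"
```

```text
green start [0.556  0.1006]
t 8.65 pot [0.556  0.1006] iou 0 plinth [0.5537 0.1019] 0.929 need mm [-2.3  1.3] 2.7
tcp [0.5442 0.0585 0.225 ] yaw 78.0 tool->pot mm [ 43.8   3.3 225. ] force [-0.1 -0.2 -0.2]
```

View pics/w8c.png

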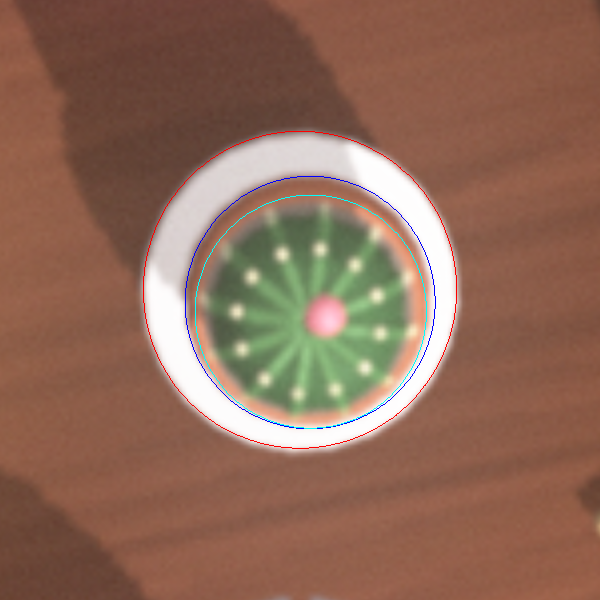

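The pot stands upright about 2.7 mm from the middle, and the plinth centre reads where it did before the pushing. The fingers are clear, so I'm handing in.

```bash
python3 -c "
from plant import *
print(close_job())"
```

```text
the job is handed in; nothing more can be done
None
```

I nudged the terracotta cactus pot upright to about 2.7 mm from the plinth's middle (limit 6 mm), with the plinth unmoved in the last picture, and handed the job in about 9 s into the 38 s allowed; no verdict came back.

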